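Make the seal engraving desk ready: lamp, dust extractor, engraver

TASK

Get the desk ready for engraving by pressing three switches in this order: first switch the desk lamp on by pressing the red-dotted end of its cream rocker fully down, next start the dust extractor by pressing its green button fully in and letting it spring back, and last, so that no dust is ever made without suction, switch the engraver on by pressing the white-dotted end of its red rocker fully down. Leave the red stop button, the engraver's black direction rocker and its speed dial alone, and do not move or pick up anything on the desk.

Things in the scene. Friction and masses are not known exactly. Their poses are not given: they have to be found in the camera images.
- lamp_switch (a joint): cream rocker switch, 32 x 22 mm, on top of the lamp's base; rad, for the end with the red dot. 0 = off: this end's outer edge stands 10.4 mm above the black frame; 0.42 = on: this end lies flat 3.9 mm above the frame, the other end is up. About 4 N on the outer edge starts it; past half way it snaps over and stays
- lamp_switch_on (a point): the lamp rocker's red-dotted end: point on its face 10 mm from the rocker's middle, moving with it. While off: z straight up, x along the rocker from its middle towards this end (to the robot's right, plus the lamp's yaw), y across it. Pressed flat, the point lies 4 mm lower and 2.5 mm further along x
- lamp: grey desk lamp, fixed; origin under the middle of its base, x to its back, y to its left. Base 190 deep x 150 wide, top 30 mm above the desk. A ribbed neck (29 mm thick) rises from the base 62 mm behind and 45 mm left of the origin, 120 mm from the switch; it bends at 300 mm and carries the head off to the left, 400 mm above the desk
- start (a joint): green round push button, 26 mm across, on the yellow box on the extractor; m: 0 = out, 0.006 = fully in. It springs back; 1.5 N starts it, 5 N holds it fully in. The extractor starts when it is three quarters in
- start_top (a point): centre of the green button's face, 192 mm above the desk and 10 mm above its black collar (42 mm across); moves with it. z up, y from the red button towards the green
- stop (a joint): red round push button of the same size, centre 54 mm right of the green one; m: 0 = out, 0.006 = fully in. Leave alone
- extractor: dust extractor, blue-grey cabinet, fixed; origin under its middle, x to its back, y to its left. 240 deep x 260 wide, top 148 mm above the desk, intake hood 30 mm proud of the front. The yellow box with the buttons (64 x 116 x 22 mm high) is centred 70 mm in front of the middle of the top. Extractor and engraver swap places between starts
- engraver_switch (a joint): red rocker switch, 32 x 22 mm, left on the engraver's sloping panel; rad, for its upper, far end with the white dot. 0 = off: this end's outer edge stands 10.4 mm above the black frame; 0.42 = on: this end lies flat 3.9 mm above the frame, the other end is up. About 4 N on the outer edge starts it; past half way it snaps over and stays
- engraver_switch_on (a point): the engraver rocker's white-dotted end: point on its face 10 mm from the rocker's middle, moving with it. While off: z = the panel's outward normal, x up the panel along the rocker towards this end, y across it to the left. Pressed flat, the point lies 4 mm deeper and 2.5 mm further along x
- engraver: rotary engraver's light grey control unit, fixed; origin under its middle, x to its back, y to its left. 190 deep x 180 wide; 55 mm high in front, 95 at the back. The dark panel rises away from the robot at 17.7 degrees. The handpiece lies across the back in a cradle, up to 130 mm above the desk, 95 mm behind the switch
- direction_switch (a joint): black rocker without a dot, same size, the engraver's direction switch, centre 51 mm right of the red rocker; rad, near 0 or 0.42 at the start. Leave alone
- direction_switch_on (a point): point on the upper end of the black direction rocker, 10 mm from its middle; moves with it
- speed_dial (a joint): black speed dial, 42 mm across, 23 mm high, 54 mm right of the direction rocker; rad. Leave alone
- dial_mark (a point): outer end of the white line on the speed dial, 16 mm from its axis; moves with it
- seal_block: honey and rust coloured stone block, 45 x 65 x 35 mm, lying on the yellow mat; origin at its underside, near its middle. Loose; leave it where it is
- graver: engraving knife, 180 mm long, 12 mm thick, lying on the mat; origin at its underside, near its middle. Loose; leave it where it is
- dust_brush: wooden dust brush, 165 mm long, lying just right of the lamp's base; origin at its underside, near its middle. Loose; leave it where it is
- paste_dish: lidded blue and white ink paste dish, 76 mm across, 33 mm high, just in front of the engraver's control unit; origin at its underside, near its middle. Loose; leave it where it is
- bur_block: wooden block with upright metal burs, 50 x 85 mm, 60 mm high, just in front of the lamp; origin at its underside, near its middle. Loose; leave it where it is
- brush_pot: blue pot of brushes, 76 mm across, 225 mm high with the brushes, behind the lamp's right side; origin at its underside, near its middle. Loose; leave it where it is
- seal_tall: green and cream seal stone, 28 x 28 x 62 mm, standing on top of the dust extractor behind and left of its buttons; origin at its underside, near its middle. Loose; leave it where it is
- seal_small: rust coloured seal stone, 22 x 22 x 45 mm, standing on the lamp's base beside the neck; origin at its underside, near its middle. Loose; leave it where it is

How it is judged:
By the outcome, as a careful person would: the job done as asked, in the order asked, and still so for the second after the job is handed in, with the robot touching nothing.
It also fails if it takes over 69 s, if anything falls off the work surface, if the arm or the gripper's body presses on something with over 40 N, if the wrist force passes 120 N, or if a joint passes its speed limit or range.

ROBOT

A 6-joint arm with a two-finger parallel gripper is mounted at the origin on the work surface. World frame = base frame: x ahead of the robot, y to its left, z up, the work surface at z = 0. Lengths are in m, angles in degrees, forces in N, time in s.
With the tool pointing down it reaches from about 0.35 to 0.95 m from the base axis. Payload 17.4 kg.
Tool frame: the origin (TCP) lies midway between the tips of the shut fingers; the grasp point (between the pads) lies r.grasp_offset behind it (r.grasp_offset is the distance from the TCP to the grasp point, in m); y points along the fingers, z is the direction in which the jaws open and shut, and the axes are right-handed (so a half turn about y gives the same grasp; the last joint's range is limited). The gripper opens to 93 mm and grips with 3 to 60 N. Pads are 15 mm wide; open, the fingers measure 128 mm over their backs; the gripper's body (75 mm by 188 mm) begins 65 mm behind the grasp point.
Start: joints at [-76.135, 6.646, 82.598, -0, 90.757, -2.166], TCP at [0.186, -0.649, 0.219] pointing down, gripper open.
Joint ranges: [-162.19, 162.19], [-47.58, 125.68], [4.15, 143.07], [-65.23, 245.23], [0.69, 171.88], [-170.13, 170.13]. Speed limits (degrees/s): [108.29, 108.29, 127.2, 180, 180, 180].

INTERFACE

Orientations are given as a 3x3 rotation matrix whose columns are the frame's x, y, z axes.
In Python, from plant import r gives the robot as it stands. The module is installed in compiled form; this text tells all that it offers.
- The arm moves only by the tool carry_out, never from a script. Its argument "targets" is a list that holds one entry, the list of rows, each a list of 7 numbers: the shift along the tool's x, y, z in m, then the turn, a rotation vector about the tool's x, y, z in rad, then the finger opening in m, from 0 to 0.093. In form: [[[x, y, z, wx, wy, wz, hand], ...]]. A call has 1 to 12 rows; each row shifts and turns the commanded pose from where the row before left it, along the tool's axes as they then stand; what a row does not reach is not made up. A row lasts 1/8 s, in which the tool goes at most 62.5 mm and 10.7 degrees, less where a joint would pass 70% of its speed; a pose out of reach is approached as far as the arm can. A call with a gripper value outside its range is refused whole. The fingers move at their own pace and stop on an object; "squeeze" is the grip in N (left out, the last holds). Time passes only in rows, so rows that do not move let the fingers close. It gives the time, the measured TCP pose, the force and the opening at its end, in the units of the state.
- r.get_obs(): the state, without advancing time (a new reading comes with each control period).
- r.grab_frame(name): name is "scene" or "top" or "wrist"; returns the picture (420x560x3 uint8, blue, green, red); there is no depth.
- r.camera_info(name): a dict with "fovy" (degrees; the focal length in pixels is half the picture's height over the tangent of half this angle, whatever the lens; pixels are square), "cx", "cy" (the principal point, pixels), "eye" and "orientation" of the camera in the world; the wrist camera has in their place "mount" (4x4, takes a point from camera to tool coordinates, whose origin is the TCP and whose axes are the tool frame's). Camera axes: x right, y down, z forward; pixel columns grow to the right and rows downward; lengths in m; the calibration is good to about 2 mm. A picture is of the moment at which its call begins: read the wrist's pose just before it. camera_info takes no time and is no camera call.
- r.close_job(): hands the job in, once; it reports no verdict.
The state is a dict: "clock": time; "qpos": joint angles; "joint_velocities": joint speeds; "joint_efforts": joint torques, N m; "tool_pos": TCP position; "ee_rot": TCP orientation; "contact_force": force on the tool from outside, world axes, zero at the start; "ft_torque": the same for the moment, N m; "gripper_width": opening from 0.0 (shut) to 1.0 (fully open).
Only numpy, scipy, OpenCV 4.12 (cv2) and the standard library are available. Lean on these libraries where they do the work, as an engineer would, in place of code of your own. Each camera call takes 0.05 s, during which the arm holds its last target.

## Working session

There is one attempt and no reset: what is moved stays moved. The work goes in short steps, Python scripts to look and compute and a tool call to move; the robot and the scene stay as the last step left them, time stands still between calls to the robot, and variables do not carry over. Pictures are saved under pics/ and viewed, and the job is handed in when it is done.

Besides the shell and the picture viewer there is one more tool, called after "Request:" as name([rows], argument=value, ...), one row to a line, values as JSON. carry_out: Moves the arm, as the interface text tells. Its arguments: {"type":"object","properties":{"targets":{"type":"array"},"squeeze":{"type":"number"}},"required":["targets"]}

```bash
mkdir -p pics; python3 - <<'E'
from plant import r
import cv2,numpy as np
o=r.get_obs();print(o)
print(r.grasp_offset)
for n in ["scene","top","wrist"]:
    print(n,r.camera_info(n)); cv2.imwrite(f"pics/{n}0.png",r.grab_frame(n))
E
```

```text
{'clock': 0.0, 'qpos': array([-7.61351988e+01,  6.67360136e+00,  8.26356465e+01, -1.11702897e-03,
        9.07564242e+01, -2.16373425e+00]), 'joint_velocities': array([-0.00096676, -0.03076725, -0.14914369, -0.05744453, -0.06758917,
       -0.03125636]), 'joint_efforts': array([-2.99854335e-03, -7.21270180e+01, -6.22610950e+01,  7.77745410e-02,
        2.39715952e-02, -8.78508445e-05]), 'tool_pos': array([ 0.18633801, -0.64855681,  0.21791242]), 'ee_rot': array([[-9.61124370e-01, -2.93590373e-04,  2.76115662e-01],
       [-2.76115817e-01,  1.10812637e-03, -9.61123732e-01],
       [-2.37943717e-05, -9.99999343e-01, -1.14611221e-03]]), 'contact_force': array([ 1.07214391, -0.17514813,  1.03621163]), 'ft_torque': array([-0.048162  , -0.04000443, -0.04471219]), 'gripper_width': 0.9954509669894389}
0.0188
scene {'fovy': 55.31646434271199, 'cx': 280.4567132929122, 'cy': 212.4623659785435, 'eye': array([1.04975615, 0.62327971, 0.85070933]), 'orientation': array([[-0.78768875,  0.42243811, -0.44843335],
       [ 0.61577015,  0.5170123 , -0.59458002],
       [-0.0193277 , -0.74447587, -0.66736955]])}
top {'fovy': 42.249331420764, 'cx': 274.5014613025385, 'cy': 202.87398318570285, 'eye': array([ 0.35127558, -0.00795921,  1.65802986]), 'orientation': array([[ 0.00657957, -0.99140066,  0.13069601],
       [-0.99997369, -0.0069223 , -0.00216823],
       [ 0.0030543 , -0.1306783 , -0.99142012]])}
wrist {'fovy': 59.812517639590105, 'cx': 278.4877728444624, 'cy': 214.68018169437858, 'mount': array([[-1.01937711e-03,  9.53930309e-01,  3.00026543e-01,
        -8.52415720e-02],
       [-8.23902861e-04, -3.00027398e-01,  9.53930229e-01,
        -1.66375543e-01],
       [ 9.99999141e-01,  7.25221915e-04,  1.09178697e-03,
         4.76542111e-04],
       [ 0.00000000e+00,  0.00000000e+00,  0.00000000e+00,
         1.00000000e+00]])}
```

View pics/scene0.png

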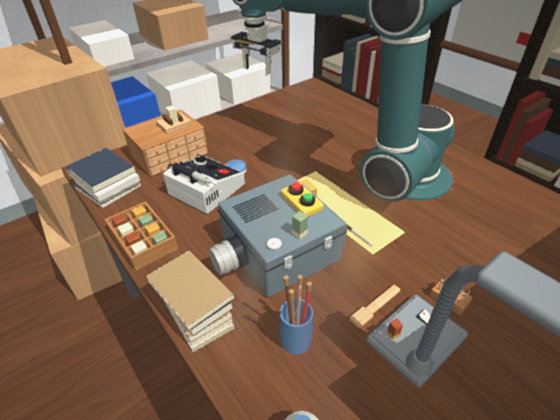

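View pics/top0.png

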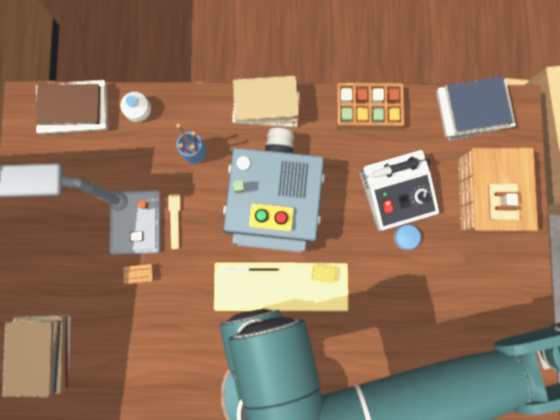

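View pics/wrist0.png

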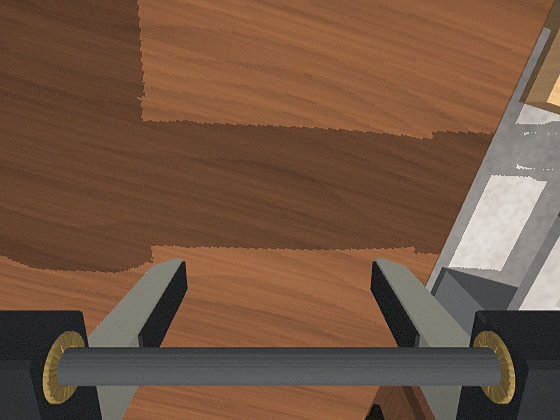

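The top view shows the lamp base at about (135,222) with its switch at (137,237). The green and red buttons are at (262,215) and (281,217). The engraver's red rocker is at (388,206). Next I'll enlarge and measure these.

```bash
cat > h.py <<'E'
import numpy as np,cv2
from plant import r
def cam(n,obs=None):
    c=r.camera_info(n); f=210/np.tan(np.radians(c['fovy']/2))
    if 'mount' in c:
        M=c['mount']; R=obs['ee_rot']@M[:3,:3]; e=obs['tool_pos']+obs['ee_rot']@M[:3,3]
    else: R=c['orientation'];e=c['eye']
    return f,c['cx'],c['cy'],R,e
def ray(C,u,v):
    f,cx,cy,R,e=C; d=R@np.array([(u-cx)/f,(v-cy)/f,1.]); return e,d
def plane(C,u,v,z):
    e,d=ray(C,u,v); return e+d*(z-e[2])/d[2]
def proj(C,p):
    f,cx,cy,R,e=C; q=R.T@(np.asarray(p)-e); return f*q[0]/q[2]+cx,f*q[1]/q[2]+cy
def tri(C1,p1,C2,p2):
    e1,d1=ray(C1,*p1);e2,d2=ray(C2,*p2);d1=d1/np.linalg.norm(d1);d2=d2/np.linalg.norm(d2)
    t=np.linalg.lstsq(np.c_[d1,-d2],e2-e1,rcond=None)[0]
    a=e1+t[0]*d1;b=e2+t[1]*d2;return (a+b)/2,np.linalg.norm(a-b)
E
python3 - <<'E'
from h import *
t=cv2.imread('pics/top0.png');s=cv2.imread('pics/scene0.png')
def crop(im,x,y,w,h,k): return cv2.resize(im[y:y+h,x:x+w],(w*k,h*k),interpolation=cv2.INTER_CUBIC)
a=crop(t,100,180,66,80,6);b=crop(t,225,190,66,80,6)
c=crop(t,360,160,66,80,6);d=crop(s,375,290,66,80,6)
cv2.imwrite('pics/c1.png',np.hstack([a,c]))
cv2.imwrite('pics/c2.png',np.hstack([crop(s,275,170,66,80,6),d]))
cv2.imwrite('pics/c3.png',crop(s,160,145,90,70,8))
C=cam('top')
hsv=cv2.cvtColor(t,cv2.COLOR_BGR2HSV)
def blobs(m,nm):
    n,l,st,ce=cv2.connectedComponentsWithStats(m)
    for i in range(1,n):
        if st[i,4]>15: print(nm,st[i],ce[i])
blobs(cv2.inRange(hsv,(45,120,80),(75,255,255)),'green')
blobs(cv2.inRange(hsv,(0,190,120),(6,255,255))|cv2.inRange(hsv,(174,190,120),(180,255,255)),'red')
blobs(cv2.inRange(hsv,(20,180,150),(32,255,255)),'yellow')
for p in [(262,215)]: print(plane(C,*p,.192))
print(plane(C,137,237,.04),plane(C,388,206,.08))
E
```

```text
green [256 211  11   9  78] [261.25641026 214.96153846]
[0.51112678 0.0225247  0.192     ]
[0.45929382 0.39698379 0.04      ] [ 0.55239085 -0.34379773  0.08      ]
```

View pics/c1.png

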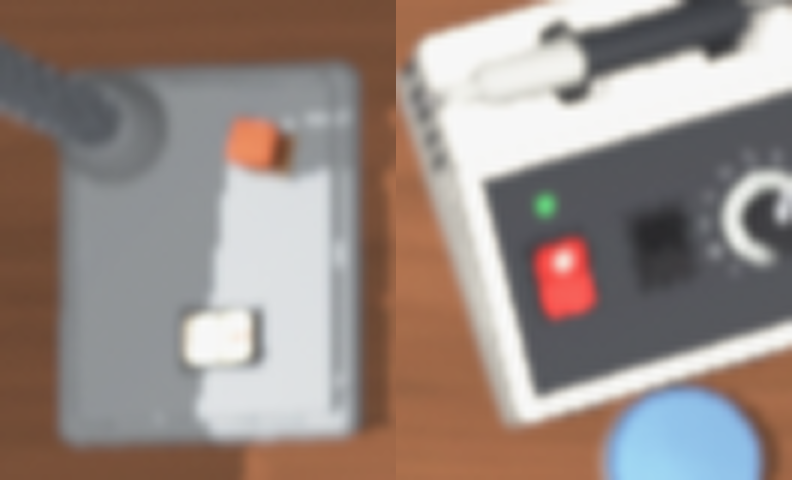

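View pics/c2.png

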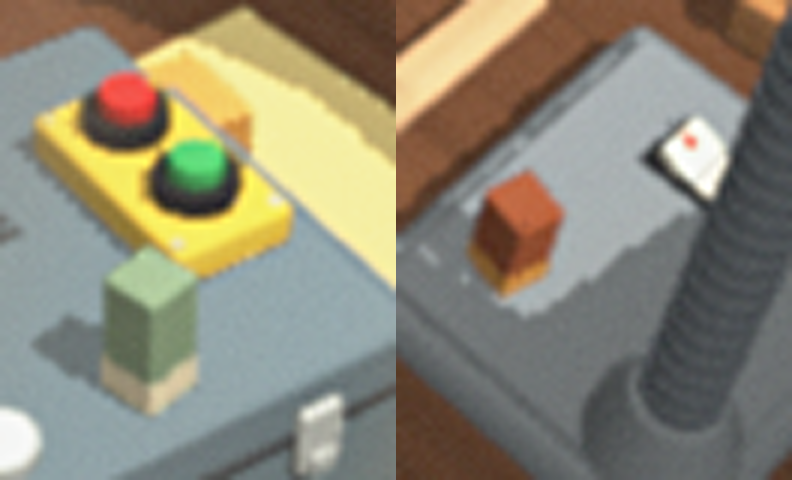

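View pics/c3.png

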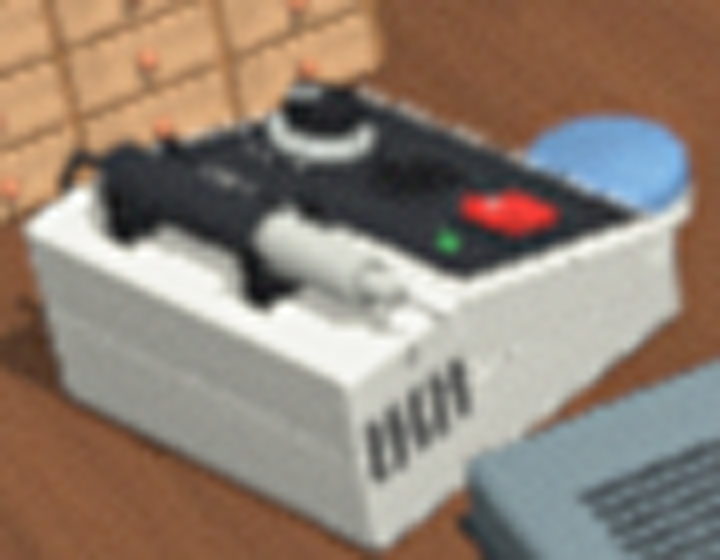

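Request:
carry_out([
  [[0, 0, 0, 0, 0.14, 0, 0], [0, 0, 0, 0, 0.14, 0, 0], [-0.037, -0.003, -0.031, 0, 0, 0, 0], [-0.037, -0.003, -0.031, 0, 0, 0, 0], [-0.037, -0.003, -0.031, 0, 0, 0, 0], [-0.037, -0.003, -0.031, 0, 0, 0, 0], [-0.037, -0.003, -0.031, 0, 0, 0, 0], [-0.037, -0.003, -0.031, 0, 0, 0, 0], [-0.037, -0.003, -0.031, 0, 0, 0, 0], [-0.037, -0.003, -0.031, 0, 0, 0, 0], [-0.037, -0.003, -0.031, 0, 0, 0, 0], [-0.037, -0.003, -0.031, 0, 0, 0, 0]],
], squeeze=20)

```text
clock: 1.65
tool_pos: [0.5575, -0.3376, 0.2486]
ee_rot: [[-1.0, -0.0, -0.0], [0.0, 0.0, -1.0], [0.0, -1.0, -0.0]]
contact_force: [-0.1, -0.4, -0.1]
gripper_width: 0.004
```

Request:
carry_out([
  [[0, 0, 0, 0, 0, 0, 0], [0, 0, 0, 0, 0, 0, 0], [0, 0, 0, 0, 0, 0, 0], [0, 0, 0, 0, 0, 0, 0]],
])

```text
clock: 2.15
tool_pos: [0.5558, -0.3395, 0.2487]
ee_rot: [[-1.0, 0.0, -0.001], [0.001, -0.0, -1.0], [-0.0, -1.0, 0.0]]
contact_force: [0.0, -0.0, -1.0]
gripper_width: 0.004
```

```bash
cat > look.py <<'E'
import sys,json
from h import *
o=r.get_obs(); im=r.grab_frame('wrist')
n=sys.argv[1]
cv2.imwrite(f'pics/{n}.png',im)
np.savez(f'pics/{n}.npz',ee_rot=o['ee_rot'],tool_pos=o['tool_pos'])
print(o['clock'],o['tool_pos'].round(4),o['ee_rot'].round(4).tolist(),o['contact_force'].round(2),o['gripper_width'],o['qpos'].round(1))
E
python3 look.py w1
```

```text
2.15 [ 0.5558 -0.3395  0.2487] [[-1.0, 0.0001, -0.0014], [0.0014, -0.0001, -1.0], [-0.0001, -1.0, 0.0001]] [ 0.03 -0.02 -1.02] 0.0037829854123194737 [-33.7   3.3  83.3  -0.   93.3  56.4]
```

View pics/w1.png

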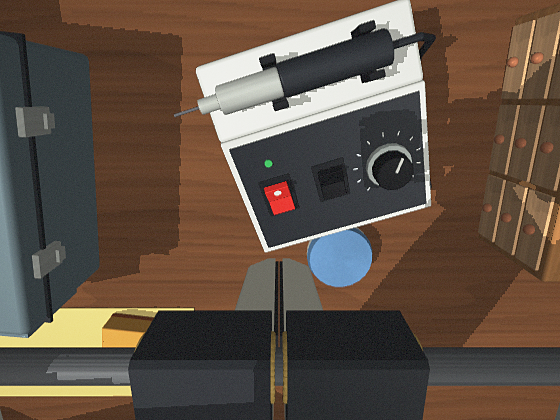

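The closed fingertips show at (279,263). The red rocker is at (279,198), with its white dot at the upper end near (277,193). The black rocker is at (333,180) and the dial at (390,168).

```bash
python3 - <<'E'
from h import *
im=cv2.imread('pics/w1.png')
cv2.imwrite('pics/w1c.png',cv2.resize(im[130:270,200:440],None,fx=3.3,fy=3.3,interpolation=cv2.INTER_CUBIC))
hsv=cv2.cvtColor(im,cv2.COLOR_BGR2HSV)
m=cv2.inRange(hsv,(0,170,100),(6,255,255))|cv2.inRange(hsv,(174,170,100),(180,255,255))
m[:,:240]=0;m[:,320:]=0
m=cv2.morphologyEx(m,cv2.MORPH_CLOSE,np.ones((7,7)))
c=max(cv2.findContours(m,0,2)[0],key=cv2.contourArea);print(cv2.minAreaRect(c),cv2.boxPoints(cv2.minAreaRect(c)))
w=cv2.inRange(hsv,(0,0,170),(180,60,255)); roi=np.zeros_like(w);roi[183:203,268:288]=255
print('dot',np.argwhere(w&roi).mean(0)[::-1],(w&roi>0).sum()//1)
E
```

```text
((278.9306335449219, 198.17794799804688), (29.767845153808594, 24.10062026977539), 72.6459732055664) [[262.98935 187.56584]
 [285.9929  180.37724]
 [294.87192 208.79005]
 [271.86838 215.97865]]
dot [277.  192.5] 24
```

View pics/w1c.png

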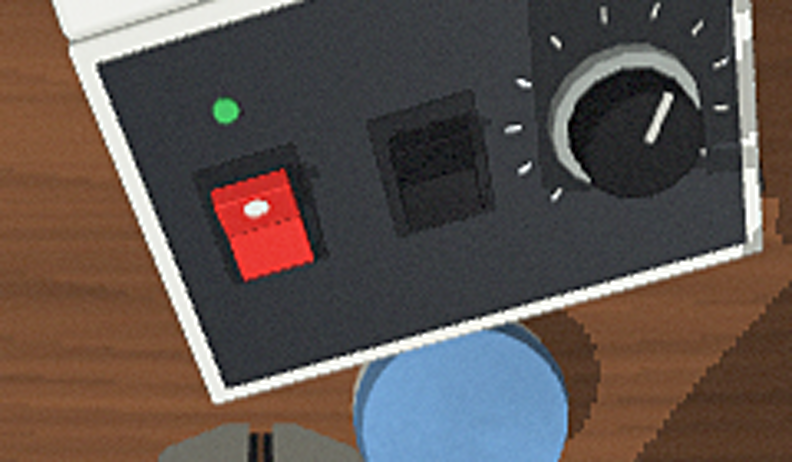

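```bash
python3 - <<'E'
from h import *
o=np.load('pics/w1.npz');C=cam('wrist',o)
A=plane(C,265.8,251.8,.055);B=plane(C,430.3,203.6,.055)
print(A,B,np.linalg.norm(A-B))
t=(A-B)/np.linalg.norm(A-B); yv=t; xv=np.array([t[1],-t[0],0]);print('yaw',np.degrees(np.arctan2(xv[1],xv[0])))
s=np.radians(17.7);up=xv*np.cos(s)+np.array([0,0,np.sin(s)]);n=-xv*np.sin(s)+np.array([0,0,np.cos(s)])
def onp(u,v,h):
    e,d=ray(C,u,v);return e+d*((A+h*n-e)@n)/(d@n)
k=lambda x,y:(200+x/3.3,130+y/3.3)
for nm,px,h in [('frame UL',(195,174),.002),('UR',(297,146),.002),('LR',(326,256),.002),('red LL',(246,281),.006),('red LR',(313,262),.006),('mid L',(228,233),.006),('mid R',(300,210),.006),('dot',(256,208),.010),('UL',(211,190),.0125),('UR',(288,168),.0125),('green led',(225,110),0),('paneltopL',(98,64),0),('blk UL',(389,133),.006),('blk LR',(478,212),.006)]:
    p=onp(*k(*px),h); q=p-A; print(nm,p.round(4),'panel coords up,left,h',(q@up).round(4),(q@yv).round(4),(q@n).round(4))
T=cam('top');print('top check of A',proj(T,A),proj(T,B))
E
```

```text
[ 0.48647782 -0.3264957   0.055     ] [ 0.53980139 -0.49560298  0.055     ] 0.1773151903981025
yaw 17.501311507761606
frame UL [ 0.5677 -0.322   0.0823] panel coords up,left,h 0.0834 -0.0202 0.002
UR [ 0.5756 -0.3507  0.0819] panel coords up,left,h 0.0823 -0.0499 0.002
LR [ 0.5401 -0.36    0.0702] panel coords up,left,h 0.0437 -0.0481 0.002
red LL [ 0.5337 -0.3362  0.0748] panel coords up,left,h 0.0462 -0.0235 0.006
red LR [ 0.5396 -0.356   0.0746] panel coords up,left,h 0.0458 -0.0441 0.006
mid L [ 0.5499 -0.3311  0.0802] panel coords up,left,h 0.064 -0.0235 0.006
mid R [ 0.5568 -0.3518  0.0803] panel coords up,left,h 0.0643 -0.0452 0.006
dot [ 0.5589 -0.3392  0.0863] panel coords up,left,h 0.0717 -0.0339 0.01
UL [ 0.5654 -0.3269  0.0921] panel coords up,left,h 0.0829 -0.0241 0.0125
UR [ 0.5715 -0.348   0.0919] panel coords up,left,h 0.0824 -0.046 0.0125
green led [ 0.5863 -0.3307  0.085 ] panel coords up,left,h 0.0986 -0.034 0.0
paneltopL [ 0.5998 -0.2972  0.0923] panel coords up,left,h 0.1227 -0.0062 -0.0
blk UL [ 0.5799 -0.376   0.085 ] panel coords up,left,h 0.0798 -0.0753 0.006
blk LR [ 0.5547 -0.4038  0.0747] panel coords up,left,h 0.0458 -0.0943 0.006
top check of A (np.float64(380.839003721177), np.float64(229.12577319761107)) (np.float64(437.3868476933437), np.float64(211.6083941900474))
```

Request:
carry_out([
  [[0.005, -0.012, -0.045, 0, 0, 0, 0], [0.005, -0.012, -0.045, 0, 0, 0, 0], [0.005, -0.012, -0.045, 0, 0, 0, 0], [0.005, -0.012, -0.045, 0, 0, 0, 0], [0.005, 0, -0.045, 0, 0, 0, 0], [0.005, 0, -0.045, 0, 0, 0, 0], [0.005, 0, -0.045, 0, 0, 0, 0], [0.01, 0, -0.045, 0, 0, 0, 0], [0, 0, 0, 0, 0, 0, 0], [0, 0, 0, 0, 0, 0, 0], [0, 0, 0, 0, 0, 0, 0]],
])

```text
clock: 3.58
tool_pos: [0.5117, 0.0202, 0.2966]
ee_rot: [[-1.0, -0.0, -0.001], [0.001, -0.0, -1.0], [0.0, -1.0, 0.0]]
contact_force: [-0.3, -0.1, -0.4]
gripper_width: 0.001
```

```bash
python3 look.py w2
```

```text
3.575 [0.5117 0.0202 0.2966] [[-1.0, -0.0002, -0.0015], [0.0015, -0.0001, -1.0], [0.0002, -1.0, 0.0001]] [-0.25 -0.06 -0.42] 0.0009974633294287463 [ -0.6 -14.3  95.4  -0.   98.9  89.5]
```

View pics/w2.png

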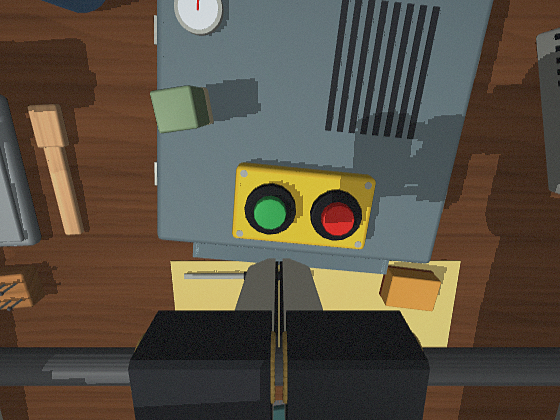

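The green button is at about (270,212) and the red at (339,217). The seal_tall is at (180,108), well away from the fingers.

Request:
carry_out([
  [[0.006, 0, -0.044, 0, 0, 0, 0], [0.006, 0, -0.044, 0, 0, 0, 0], [0.006, 0, -0.044, 0, 0, 0, 0], [0.006, 0, -0.044, 0, 0, 0, 0], [0.006, 0, -0.044, 0, 0, 0, 0], [0.006, 0.03, -0.044, 0, 0, 0, 0], [0.006, 0.03, -0.044, 0, 0, 0, 0], [0.006, 0.03, -0.044, 0, 0, 0, 0], [0, 0, 0, 0, 0, 0, 0], [0, 0, 0, 0, 0, 0, 0], [0, 0, 0, 0, 0, 0, 0]],
])

```text
clock: 5.0
tool_pos: [0.4644, 0.3723, 0.2078]
ee_rot: [[-1.0, 0.001, -0.002], [0.002, 0.001, -1.0], [-0.001, -1.0, -0.001]]
contact_force: [0.1, 0.4, 0.0]
gripper_width: 0.01
```

```bash
python3 look.py w3; python3 - <<'E'
from h import *
im=cv2.imread('pics/w3.png')
o=np.load('pics/w2.npz');C=cam('wrist',o);w2=cv2.imread('pics/w2.png')
hsv=cv2.cvtColor(w2,cv2.COLOR_BGR2HSV)
for nm,m in [('g',cv2.inRange(hsv,(45,150,60),(75,255,255))),('r',cv2.inRange(hsv,(0,180,80),(4,255,255))|cv2.inRange(hsv,(175,180,80),(180,255,255)))]:
    c=max(cv2.findContours(m,0,2)[0],key=cv2.contourArea);e=cv2.fitEllipse(c);print(nm,e,plane(C,*e[0],.192),plane(C,*e[0],.188))
E
```

```text
5.0 [0.4644 0.3723 0.2078] [[-1.0, 0.0014, -0.0016], [0.0016, 0.0009, -1.0], [-0.0014, -1.0, -0.0009]] [0.08 0.39 0.  ] 0.009774368824407971 [ 36.3  -3.2  93.6  -0.   89.4 126.4]
g ((269.4368591308594, 212.4528045654297), (31.282743453979492, 31.377912521362305), 109.89990997314453) [0.51368072 0.02679916 0.192     ] [0.51244997 0.02689899 0.188     ]
r ((337.1086120605469, 218.61770629882812), (31.51488494873047, 32.740928649902344), 139.16993713378906) [ 0.50860221 -0.02598793  0.192     ] [ 0.50729649 -0.02666744  0.188     ]
```

View pics/w3.png

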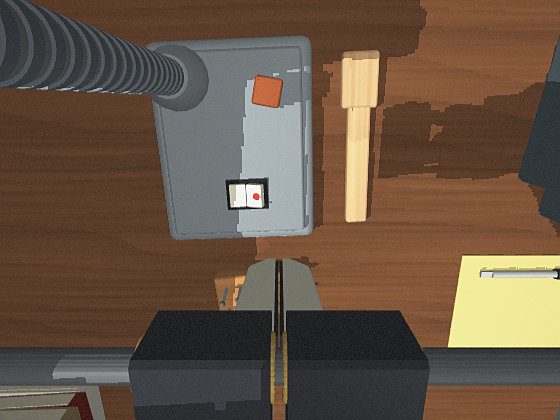

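Green comes out at (0.5135, 0.027). The green-red spacing is 53 mm against 54 given. In this view the lamp frame is at (247,195), with the red dot at its right end (256,197).

```bash
python3 - <<'E'
from h import *
im=cv2.imread('pics/w3.png')
cv2.imwrite('pics/w3c.png',cv2.resize(im[160:230,210:290],None,fx=8,fy=8,interpolation=cv2.INTER_CUBIC))
E
```

```text
(no output)
```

View pics/w3c.png

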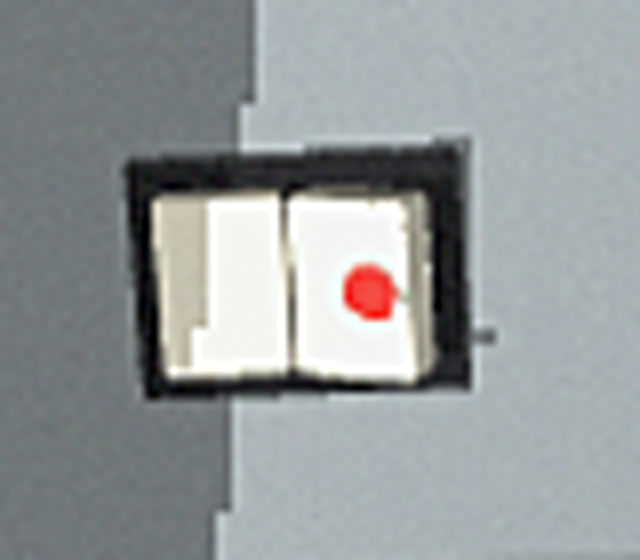

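```bash
python3 - <<'E'
from h import *
o=np.load('pics/w3.npz');C=cam('wrist',o)
k=lambda x,y:(210+x/8,160+y/8)
for nm,p,z in [('UL',(126,160),.032),('UR',(468,140),.032),('LR',(470,385),.032),('LL',(148,395),.032),('midT',(282,193),.036),('midB',(292,375),.036),('dot',(370,292),.040),('rend T',(407,200),.0424),('rend B',(415,380),.0424)]:
    print(nm,plane(C,*k(*p),z).round(4))
T=cam('top');print(proj(T,plane(C,*k(290,285),.036)))
print(proj(C,o['tool_pos']))
E
```

```text
UL [0.4771 0.4223 0.032 ]
UR [0.4795 0.3815 0.032 ]
LR [0.4491 0.3815 0.032 ]
LL [0.4479 0.4209 0.032 ]
midT [0.474  0.4034 0.036 ]
midB [0.4516 0.4028 0.036 ]
dot [0.4629 0.393  0.04  ]
rend T [0.4746 0.3883 0.0424]
rend B [0.4528 0.3877 0.0424]
(np.float64(135.43752868502366), np.float64(235.91620679592293))
(np.float64(277.854312960557), np.float64(277.1227988321191))
```

Request:
carry_out([
  [[0.001, 0.03, -0.006, 0, 0, 0, 0], [0, 0.03, -0.006, 0, 0, 0, 0], [0, 0.03, -0.006, 0, 0, 0, 0], [0, 0.03, 0, 0, 0, 0, 0], [0, 0.025, 0, 0, 0, 0, 0], [0, 0, 0, 0, 0, 0, 0], [0, 0, 0, 0, 0, 0, 0], [0, 0, 0, 0, 0, 0, 0]],
])

```text
clock: 6.05
tool_pos: [0.4632, 0.3914, 0.0632]
ee_rot: [[-1.0, 0.002, -0.0], [0.0, 0.001, -1.0], [-0.002, -1.0, -0.001]]
contact_force: [-0.1, 0.8, -0.8]
gripper_width: 0.006
```

```bash
python3 look.py w4
```

```text
6.05 [0.4632 0.3914 0.0632] [[-1.0, 0.0016, -0.0004], [0.0004, 0.0013, -1.0], [-0.0016, -1.0, -0.0013]] [-0.12  0.76 -0.77] 0.006213504165582367 [ 37.8   3.  101.2   0.   75.7 127.8]
```

View pics/w4.png

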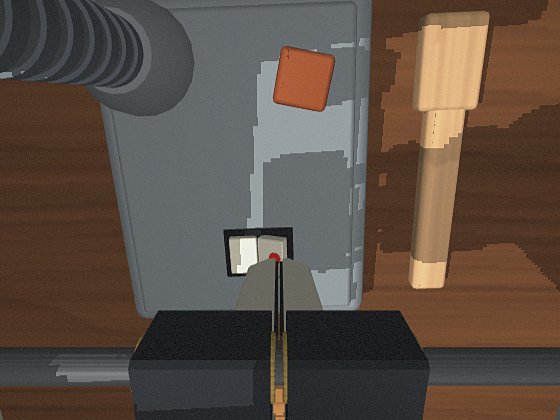

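The tips stand right over the dotted end, with the dot just visible at (274,257). I'll press in steps.

Request:
carry_out([
  [[0, 0.01, 0, 0, 0, 0, 0], [0, 0.008, 0, 0, 0, 0, 0], [0, 0.003, 0, 0, 0, 0, 0], [0, 0, 0, 0, 0, 0, 0], [0, 0, 0, 0, 0, 0, 0]],
])

```text
clock: 6.72
tool_pos: [0.4626, 0.3914, 0.0408]
ee_rot: [[-1.0, 0.0, -0.0], [0.0, 0.0, -1.0], [-0.0, -1.0, -0.0]]
contact_force: [0.2, 0.7, 0.6]
gripper_width: 0.006
```

Request:
carry_out([
  [[0, 0.002, 0, 0, 0, 0, 0], [0, 0.002, 0, 0, 0, 0, 0], [0, 0, 0, 0, 0, 0, 0], [0, 0, 0, 0, 0, 0, 0]],
])

```text
clock: 7.22
tool_pos: [0.4626, 0.3912, 0.0366]
ee_rot: [[-1.0, -0.0, -0.0], [0.0, -0.0, -1.0], [0.0, -1.0, 0.0]]
contact_force: [-0.4, 0.6, 0.3]
gripper_width: 0.003
```

Request:
carry_out([
  [[0, 0.0015, 0, 0, 0, 0, 0], [0, 0.0015, 0, 0, 0, 0, 0], [0, 0, 0, 0, 0, 0, 0], [0, 0, 0, 0, 0, 0, 0]],
])

```text
clock: 7.72
tool_pos: [0.4628, 0.3913, 0.036]
ee_rot: [[-1.0, 0.001, -0.0], [0.0, 0.0, -1.0], [-0.001, -1.0, -0.0]]
contact_force: [-11.0, -9.2, 24.7]
gripper_width: 0.006
```

```bash
python3 look.py w5;python3 -c "
import cv2
im=cv2.imread('pics/w5.png');cv2.imwrite('pics/w5c.png',cv2.resize(im[200:320,200:360],None,fx=4,fy=4,interpolation=2))"
```

```text
7.725 [0.4628 0.3913 0.036 ] [[-1.0, 0.0007, -0.0001], [0.0001, 0.0004, -1.0], [-0.0007, -1.0, -0.0004]] [-11.01  -9.23  24.68] 0.0058111409927414 [ 37.8   4.4 102.4  -0.   73.1 127.8]
```

View pics/w5c.png

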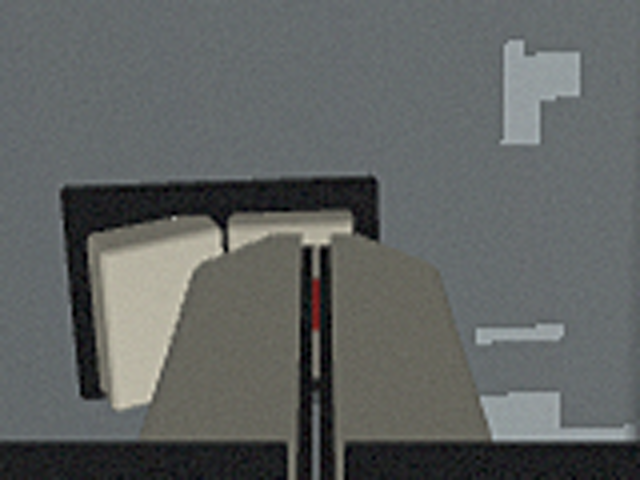

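The rocker has gone over: its dotted end lies flat, the left half stands up, and there is a firm stop at z=0.036. I'll lift and check.

Request:
carry_out([
  [[0, -0.01, 0, 0, 0, 0, 0], [0, -0.03, 0, 0, 0, 0, 0], [0, -0.04, 0, 0, 0, 0, 0], [0, -0.045, 0.01, 0, 0, 0, 0], [0, -0.045, 0.01, 0, 0, 0, 0], [0, 0, 0, 0, 0, 0, 0], [0, 0, 0, 0, 0, 0, 0]],
])

```text
clock: 8.65
tool_pos: [0.4625, 0.3711, 0.2031]
ee_rot: [[-1.0, -0.0, -0.0], [0.0, -0.0, -1.0], [0.0, -1.0, 0.0]]
contact_force: [0.2, 0.2, -0.6]
gripper_width: 0.007
```

```bash
python3 look.py w6;python3 -c "
import cv2
im=cv2.imread('pics/w6.png');cv2.imwrite('pics/w6c.png',cv2.resize(im[130:270,200:360],None,fx=4,fy=4,interpolation=2))"
```

```text
8.65 [0.4625 0.3711 0.2031] [[-1.0, -0.0003, -0.0003], [0.0003, -0.0002, -1.0], [0.0003, -1.0, 0.0002]] [ 0.16  0.2  -0.59] 0.007103385920733457 [ 36.3  -3.3  94.2   0.   89.1 126.3]
```

View pics/w6c.png

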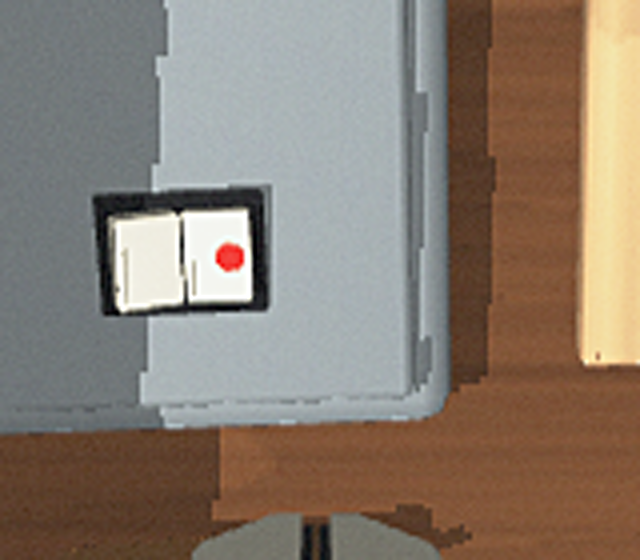

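The red-dotted end is flat and the other end is up, so the lamp is on. Next is the green button.

Request:
carry_out([
  [[0, -0.045, 0, 0, 0, 0, 0], [0, -0.04, 0.043, 0, 0, 0, 0], [-0.007, 0, 0.043, 0, 0, 0, 0], [-0.007, 0, 0.043, 0, 0, 0, 0], [-0.007, 0, 0.043, 0, 0, 0, 0], [-0.007, 0, 0.043, 0, 0, 0, 0], [-0.007, 0, 0.043, 0, 0, 0, 0], [-0.007, 0, 0.043, 0, 0, 0, 0], [-0.009, 0, 0.043, 0, 0, 0, 0], [0, 0.04, 0, 0, 0, 0, 0], [0, 0.033, 0, 0, 0, 0, 0], [0, 0, 0, 0, 0, 0, 0]],
])

```text
clock: 10.2
tool_pos: [0.5124, 0.0272, 0.2124]
ee_rot: [[-1.0, -0.006, -0.0], [0.0, -0.0, -1.0], [0.006, -1.0, 0.0]]
contact_force: [0.8, 0.9, -0.2]
gripper_width: 0.004
```

Request:
carry_out([
  [[0, 0, 0, 0, 0, 0, 0], [0, 0, 0, 0, 0, 0, 0]],
])

```text
clock: 10.45
tool_pos: [0.514, 0.0273, 0.2171]
ee_rot: [[-1.0, 0.002, 0.0], [-0.0, 0.0, -1.0], [-0.002, -1.0, -0.0]]
contact_force: [0.1, 0.0, -0.2]
gripper_width: 0.003
```

```bash
python3 look.py w7;python3 -c "
import cv2
im=cv2.imread('pics/w7.png');cv2.imwrite('pics/w7c.png',cv2.resize(im[170:330,180:380],None,fx=3.5,fy=3.5,interpolation=2))"
```

```text
10.45 [0.514  0.0273 0.2171] [[-1.0, 0.0018, 0.0001], [-0.0001, 0.0, -1.0], [-0.0018, -1.0, -0.0]] [ 0.08  0.03 -0.21] 0.00340849284027111 [  0.2 -13.7 102.1   0.   91.4  90.2]
```

View pics/w7c.png

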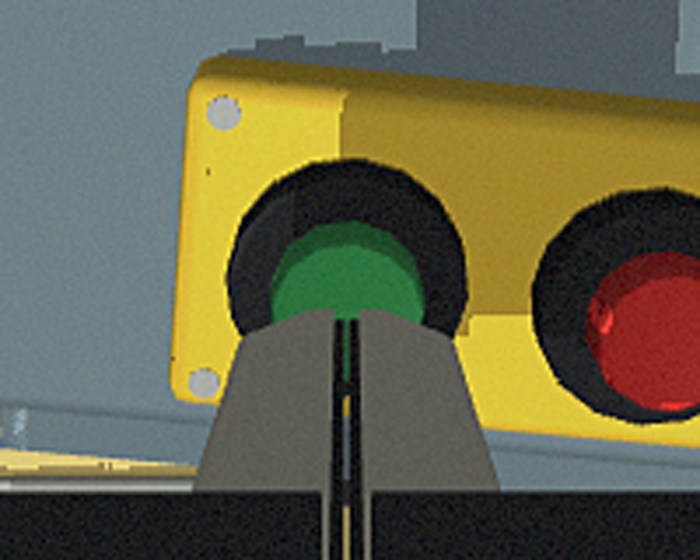

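The tips are centred laterally over the green button. I'll press straight down.

Request:
carry_out([
  [[0, 0.01, 0, 0, 0, 0, 0], [0, 0.01, 0, 0, 0, 0, 0], [0, 0.004, 0, 0, 0, 0, 0], [0, 0.002, 0, 0, 0, 0, 0], [0, 0.002, 0, 0, 0, 0, 0], [0, 0.002, 0, 0, 0, 0, 0], [0, 0.001, 0, 0, 0, 0, 0], [0, 0, 0, 0, 0, 0, 0], [0, 0, 0, 0, 0, 0, 0]],
])

```text
clock: 11.62
tool_pos: [0.5136, 0.0272, 0.186]
ee_rot: [[-1.0, 0.001, -0.0], [0.0, 0.0, -1.0], [-0.001, -1.0, -0.0]]
contact_force: [-8.1, 0.2, 14.2]
gripper_width: 0.005
```

Request:
carry_out([
  [[0, 0.001, 0, 0, 0, 0, 0], [0, 0, 0, 0, 0, 0, 0]],
])

```text
clock: 11.88
tool_pos: [0.5137, 0.0272, 0.1859]
ee_rot: [[-1.0, 0.002, -0.0], [0.0, -0.0, -1.0], [-0.002, -1.0, 0.0]]
contact_force: [-10.9, -1.1, 21.8]
gripper_width: 0.003
```

Request:
carry_out([
  [[0, -0.005, 0, 0, 0, 0, 0], [0, -0.015, 0, 0, 0, 0, 0], [0, -0.03, 0, 0, 0, 0, 0], [0, -0.04, 0, 0, 0, 0, 0], [0, -0.02, 0, 0, 0, 0, 0], [0, 0, 0, 0, 0, 0, 0], [0, 0, 0, 0, 0, 0, 0]],
])

```text
clock: 12.75
tool_pos: [0.5133, 0.0272, 0.292]
ee_rot: [[-1.0, -0.002, -0.0], [0.0, -0.0, -1.0], [0.002, -1.0, 0.0]]
contact_force: [-0.0, 0.3, -0.8]
gripper_width: 0.006
```

```bash
python3 look.py w8;python3 - <<'E'
from h import *
d={'ee_rot':0};o=np.load('pics/w8.npz');C=cam('wrist',o);w2=cv2.imread('pics/w8.png')
hsv=cv2.cvtColor(w2,cv2.COLOR_BGR2HSV)
for nm,m in [('g',cv2.inRange(hsv,(45,150,60),(75,255,255))),('r',cv2.inRange(hsv,(0,180,80),(4,255,255))|cv2.inRange(hsv,(175,180,80),(180,255,255)))]:
    c=max(cv2.findContours(m,0,2)[0],key=cv2.contourArea);e=cv2.fitEllipse(c);print(nm,e,plane(C,*e[0],.192))
E
```

```text
12.75 [0.5133 0.0272 0.292 ] [[-1.0, -0.0018, -0.0002], [0.0002, -0.0, -1.0], [0.0018, -1.0, 0.0]] [-0.02  0.34 -0.76] 0.005662211033815165 [  0.2 -14.   95.6  -0.   98.6  90.2]
g ((278.2967834472656, 215.7036590576172), (31.649215698242188, 32.36036682128906), 5.163374900817871) [0.5139124  0.02689754 0.192     ]
r ((347.1278381347656, 222.3395538330078), (31.97854995727539, 32.560245513916016), 157.3938751220703) [ 0.50857448 -0.02611671  0.192     ]
```

View pics/w8.png

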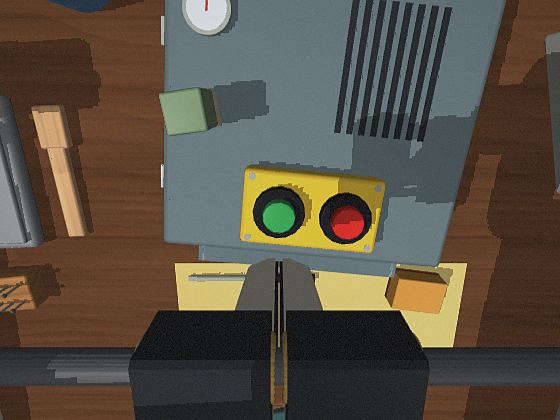

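The press bottomed out at z=0.186 (6 mm of travel, 22 N). In the picture the green button at (278,216) is back up, and red is unchanged. Now I'll work out the engraver approach.

```bash
cat > eng.py <<'E'
from h import *
o=np.load('pics/w1.npz');C=cam('wrist',o)
A=plane(C,265.8,251.8,.055);B=plane(C,430.3,203.6,.055)
yv=(A-B)/np.linalg.norm(A-B);xv=np.array([yv[1],-yv[0],0]);s=np.radians(17.7)
up=xv*np.cos(s)+np.array([0,0,np.sin(s)]);n=-xv*np.sin(s)+np.array([0,0,np.cos(s)])
P=lambda u,l,h:A+up*u+yv*l+n*h
E
python3 - <<'E'
from eng import *
print(P(.0755,-.0345,.006),P(.0755,-.0345,.066))
ob=r.get_obs();p=ob['tool_pos'];print(P(.0755,-.0345,.066)-p)
E
```

```text
[ 0.56370703 -0.33831903  0.08367046] [ 0.54630945 -0.34380485  0.14083015]
[ 0.03307016 -0.37097968 -0.15113064]
```

Request:
carry_out([
  [[-0.004, 0, 0.046, 0, 0, 0, 0], [-0.004, 0, 0.046, 0, 0, 0, 0], [-0.004, 0, 0.046, 0, 0, 0, 0], [-0.004, 0, 0.046, 0, 0, 0, 0], [-0.004, 0, 0.046, 0, 0, 0, 0], [-0.004, 0, 0.047, 0, 0, 0, 0], [-0.004, 0, 0.047, 0, 0, 0, 0], [-0.004, 0, 0.047, 0, 0, 0, 0], [0, 0, 0, 0, -0.153, 0, 0], [0, 0, 0, 0, -0.153, 0, 0], [0, 0, 0, 0, 0, 0.155, 0], [0, 0, 0, 0, 0, 0.154, 0]],
])

```text
clock: 14.3
tool_pos: [0.5458, -0.3435, 0.2924]
ee_rot: [[-0.907, 0.293, 0.301], [-0.286, 0.094, -0.954], [-0.308, -0.951, -0.001]]
contact_force: [-0.2, 0.3, -0.6]
gripper_width: 0.005
```

Request:
carry_out([
  [[0, 0, 0, 0, 0, 0, 0], [0, 0, 0, 0, 0, 0, 0]],
])

```text
clock: 14.55
tool_pos: [0.5453, -0.3438, 0.2931]
ee_rot: [[-0.909, 0.287, 0.301], [-0.287, 0.091, -0.954], [-0.301, -0.954, -0.001]]
contact_force: [0.3, -0.2, 0.2]
gripper_width: 0.005
```

```bash
python3 look.py w9; python3 - <<'E'
from eng import *
ob=r.get_obs();print(ob['ee_rot'].T@(P(.0755,-.0345,.056)-ob['tool_pos']));print(np.c_[-up,-n,-yv].round(3))
E
```

```text
14.55 [ 0.5453 -0.3438  0.2931] [[-0.9094, 0.2871, 0.3008], [-0.2867, 0.0912, -0.9537], [-0.3013, -0.9535, -0.0007]] [ 0.33 -0.2   0.2 ] 0.004804815484853648 [-41.5  -4.5  88.3  15.   87.   31.4]
[0.04547745 0.15539552 0.00067764]
[[-0.908  0.29   0.301]
 [-0.287  0.092 -0.954]
 [-0.304 -0.953 -0.   ]]
```

View pics/w9.png

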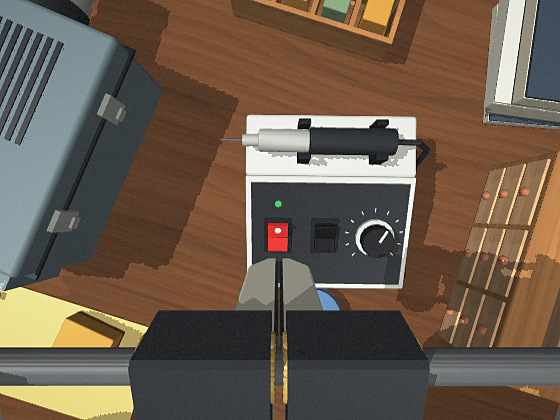

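The tool is now square to the panel, and the rocker at (278,237) is directly under the tips. I'll go to a 50 mm standoff and check the measurement in this second view.

Request:
carry_out([
  [[0.009, 0.031, 0, 0, 0, 0, 0], [0.009, 0.031, 0, 0, 0, 0, 0], [0.009, 0.031, 0, 0, 0, 0, 0], [0.009, 0.031, 0, 0, 0, 0, 0], [0.009, 0.031, 0.001, 0, 0, 0, 0], [0, 0, 0, 0, 0, 0, 0], [0, 0, 0, 0, 0, 0, 0], [0, 0, 0, 0, 0, 0, 0]],
])

```text
clock: 15.6
tool_pos: [0.5504, -0.3438, 0.1341]
ee_rot: [[-0.908, 0.291, 0.301], [-0.288, 0.09, -0.954], [-0.305, -0.952, 0.002]]
contact_force: [-0.2, 0.3, -0.6]
gripper_width: 0.005
```

```bash
python3 look.py w10; python3 - <<'E'
from eng import *
im9=cv2.imread('pics/w9.png')
for f in ['w9','w10']:
    D=cam('wrist',np.load(f'pics/{f}.npz'));im=cv2.imread(f'pics/{f}.png')
    hsv=cv2.cvtColor(im,cv2.COLOR_BGR2HSV)
    m=cv2.inRange(hsv,(0,170,80),(6,255,255))|cv2.inRange(hsv,(174,170,80),(180,255,255))
    m=cv2.morphologyEx(m[:300,240:330],cv2.MORPH_CLOSE,np.ones((7,7)))
    c=max(cv2.findContours(m,0,2)[0],key=cv2.contourArea);print(f,cv2.boundingRect(c))
    print('pred mid',proj(D,P(.0638,-.0345,.006)),'dot',proj(D,P(.0717,-.0339,.010)),'LL,LR',proj(D,P(.046,-.0235,.006)),proj(D,P(.046,-.0445,.006)))
ob=r.get_obs();print(ob['ee_rot'].T@(P(.0755,-.0345,.006)-ob['tool_pos']))
cv2.imwrite('pics/w10c.png',cv2.resize(im[170:330,180:380],None,fx=3.5,fy=3.5,interpolation=2))
E
```

```text
15.6 [ 0.5504 -0.3438  0.1341] [[-0.9079, 0.2912, 0.3014], [-0.2875, 0.0903, -0.9535], [-0.3049, -0.9524, 0.0017]] [-0.15  0.34 -0.63] 0.005076004323334107 [-41.2  -1.   99.8  15.8  72.4  27.6]
w9 (28, 223, 20, 28)
pred mid (np.float64(278.3176575546823), np.float64(236.56905615818954)) dot (np.float64(277.75899825030496), np.float64(231.01127359643863)) LL,LR (np.float64(268.3237665103484), np.float64(251.6678268032374)) (np.float64(287.3858491049278), np.float64(251.68065807106248))
w10 (17, 236, 35, 46)
pred mid (np.float64(275.7372523369487), np.float64(258.7988147153007)) dot (np.float64(274.75577706553145), np.float64(249.98061143600228)) LL,LR (np.float64(259.2268256700962), np.float64(283.3208341760141)) (np.float64(290.75749134417845), np.float64(283.3460061491121))
[ 0.00165636  0.05215791 -0.0009855 ]
```

View pics/w10c.png

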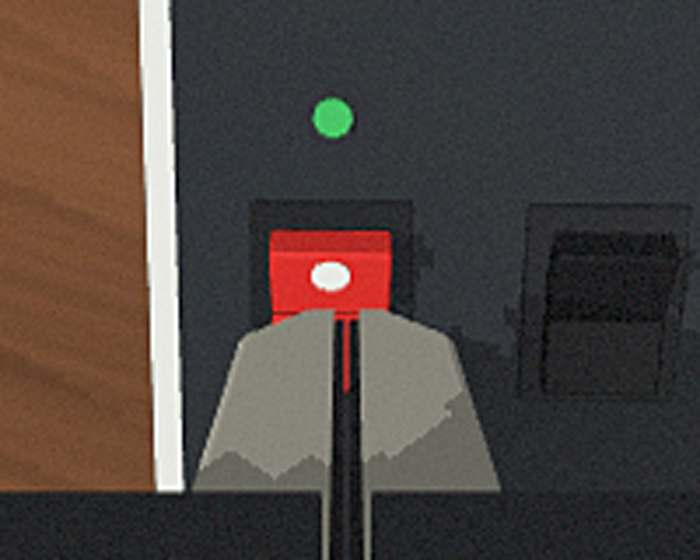

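The dot is seen at (274.6,248.6) against a predicted (274.8,250), so the measurement holds. I'll approach and press along the panel normal.

Request:
carry_out([
  [[0.001, 0.015, -0.001, 0, 0, 0, 0], [0, 0.015, 0, 0, 0, 0, 0], [0, 0.008, 0, 0, 0, 0, 0], [0, 0.005, 0, 0, 0, 0, 0], [0, 0, 0, 0, 0, 0, 0], [0, 0, 0, 0, 0, 0, 0]],
])

```text
clock: 16.4
tool_pos: [0.561, -0.3391, 0.0913]
ee_rot: [[-0.908, 0.29, 0.301], [-0.287, 0.091, -0.954], [-0.304, -0.953, 0.0]]
contact_force: [-2.2, 1.1, 1.7]
gripper_width: 0.003
```

Request:
carry_out([
  [[0, 0.003, 0, 0, 0, 0, 0], [0, 0.003, 0, 0, 0, 0, 0], [0, 0.002, 0, 0, 0, 0, 0], [0, 0, 0, 0, 0, 0, 0], [0, 0, 0, 0, 0, 0, 0]],
])

```text
clock: 17.02
tool_pos: [0.5633, -0.3386, 0.0854]
ee_rot: [[-0.908, 0.291, 0.301], [-0.287, 0.091, -0.954], [-0.304, -0.953, 0.001]]
contact_force: [-14.8, 3.1, 21.0]
gripper_width: 0.006
```

```bash
python3 - <<'E'
from eng import *
ob=r.get_obs();print(ob['ee_rot'].T@(P(.0755,-.0345,.006)-ob['tool_pos']),ob['contact_force'])
E
```

```text
[0.0001538  0.00176269 0.00012277] [-14.7571494    3.10430707  20.96005303]
```

Request:
carry_out([
  [[0, 0.001, 0, 0, 0, 0, 0], [0, 0, 0, 0, 0, 0, 0]],
])

```text
clock: 17.27
tool_pos: [0.5634, -0.3386, 0.0853]
ee_rot: [[-0.908, 0.29, 0.302], [-0.288, 0.091, -0.953], [-0.304, -0.953, 0.001]]
contact_force: [-23.3, 6.7, 30.7]
gripper_width: 0.005
```

```bash
python3 look.py w11;python3 -c "
import cv2
im=cv2.imread('pics/w11.png');cv2.imwrite('pics/w11c.png',cv2.resize(im[170:330,180:380],None,fx=3.5,fy=3.5,interpolation=2))"
```

```text
17.275 [ 0.5634 -0.3386  0.0853] [[-0.9081, 0.2905, 0.3015], [-0.2876, 0.0906, -0.9535], [-0.3042, -0.9526, 0.0013]] [-23.29   6.65  30.67] 0.0054261206418862685 [-40.    1.9 101.6  16.1  67.6  27.4]
```

View pics/w11c.png

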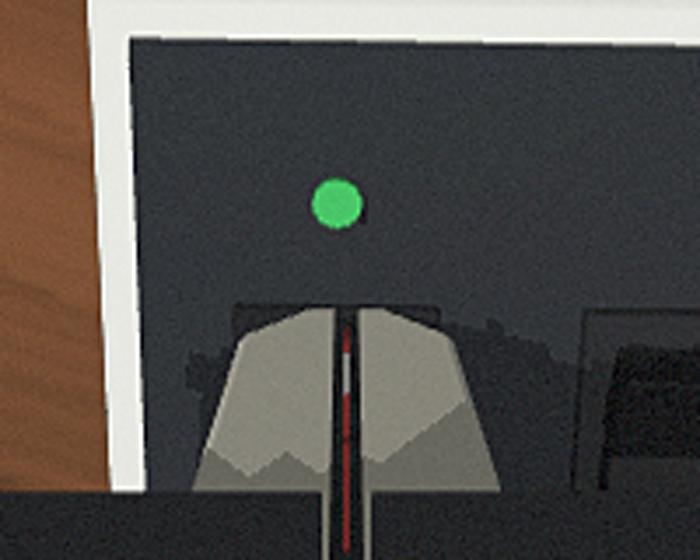

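There is a firm stop at the expected depth. I'll withdraw along the normal and check.

Request:
carry_out([
  [[0, -0.01, 0, 0, 0, 0, 0], [0, -0.03, 0, 0, 0, 0, 0], [0, -0.04, 0, 0, 0, 0, 0], [0, -0.04, 0, 0, 0, 0, 0], [0, -0.04, 0, 0, 0, 0, 0], [0, 0, 0, 0, 0, 0, 0], [0, 0, 0, 0, 0, 0, 0], [0, 0, 0, 0, 0, 0, 0]],
])

```text
clock: 18.32
tool_pos: [0.5172, -0.3524, 0.2333]
ee_rot: [[-0.909, 0.289, 0.301], [-0.287, 0.093, -0.954], [-0.303, -0.953, -0.002]]
contact_force: [0.3, -0.3, -0.9]
gripper_width: 0.005
```

```bash
python3 look.py w12;python3 -c "
import cv2
from plant import r
im=cv2.imread('pics/w12.png');a=cv2.resize(im[170:270,230:430],None,fx=4,fy=4,interpolation=2)
t=r.grab_frame('top');cv2.imwrite('pics/top1.png',t);s=r.grab_frame('scene');cv2.imwrite('pics/scene1.png',s)
cv2.imwrite('pics/w12c.png',a)
cv2.imwrite('pics/ts.png',cv2.resize(t,(800,600)))"
```

```text
18.325 [ 0.5172 -0.3524  0.2333] [[-0.9088, 0.2886, 0.3013], [-0.2866, 0.093, -0.9535], [-0.3032, -0.9529, -0.0018]] [ 0.25 -0.33 -0.86] 0.004546116345734809 [-44.1  -6.   95.2  15.6  82.5  27.5]
```

View pics/w12c.png

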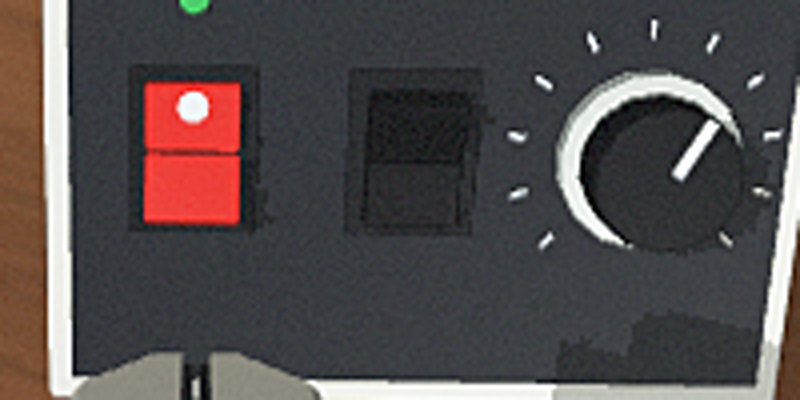

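View pics/ts.png

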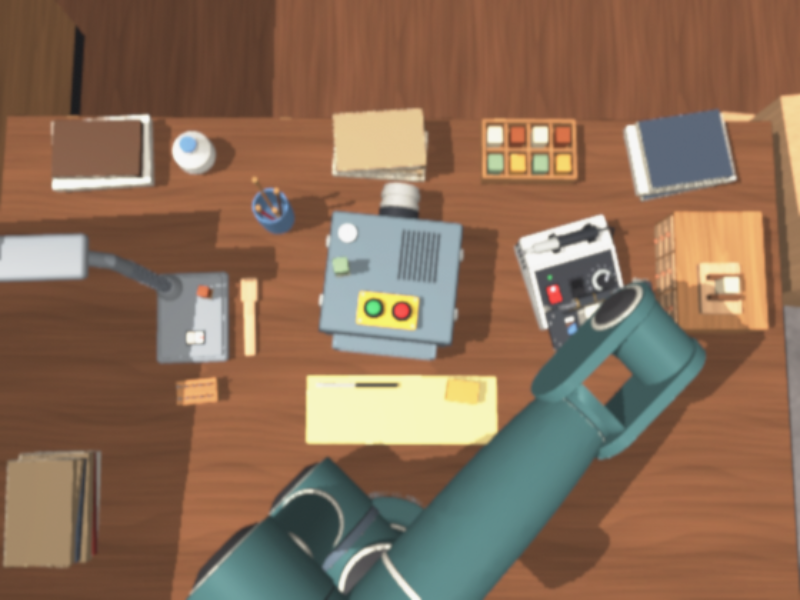

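View pics/scene1.png

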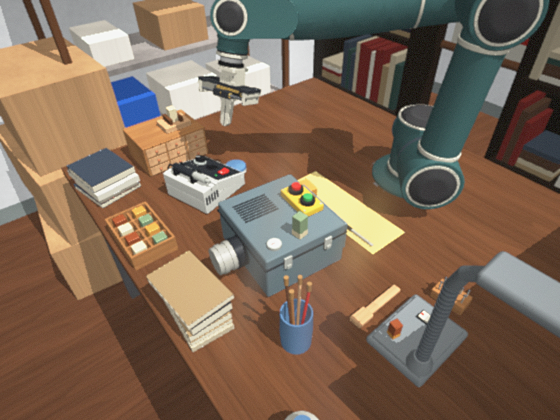

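```bash
python3 - <<'E'
from eng import *
D=cam('wrist',np.load('pics/w12.npz'))
print('off',proj(D,P(.0717,-.0339,.010)),'on',proj(D,P(.0742,-.0339,.006)))
print('seen',230+193/4,170+107/4,'midseen',230+193/4,170+154/4,'mid pred',proj(D,P(.0638,-.0345,.006)))
print(np.abs(cv2.imread('pics/scene0.png').astype(int)[170:420,160:]-cv2.imread('pics/scene1.png').astype(int)[170:420,160:]).max())
E
```

```text
off (np.float64(278.2224320103725), np.float64(201.8414015680804)) on (np.float64(278.2326360493712), np.float64(198.03785800764217))
seen 278.25 196.75 midseen 278.25 208.5 mid pred (np.float64(278.87596197492036), np.float64(208.93198304038842))
182
```

The dot's position (row 196.8) fits "on" (198.0) and not "off" (201.8). All three presses are done and the arm is clear, so I'm handing in.

```bash
python3 -c "
from plant import r
print(r.close_job())"
```

```text
the job is handed in; nothing more can be done
None
```

I pressed all three switches in the order asked and handed the job in at about 18.4 s, with the arm clear of everything. There was one attempt and it reports no verdict, so success rests on the checks below.

1. **Lamp:** The red-dotted end of the cream rocker stopped firmly at z = 0.036 m with 25 N upward on the tool. The picture afterwards shows it flat and the other end up.
2. **Extractor:** The green button bottomed out at z = 0.186 m, the full 6 mm, with 22 N upward on the tool. It was back out in the picture after release.
3. **Engraver:** I pressed the white-dotted end of the red rocker along the panel's normal, and it stopped firmly at about 39 N in total. The stop came about 1.8 mm above my estimate of the pressed height, because I had guessed the frame's thickness. The next picture shows the dot at row 196.8. I expected 198.0 for on and 201.8 for off, so it is on.

The red stop button, direction rocker, dial and loose items look unmoved in the final pictures. I judged the loose items by eye only: a pixel comparison of the before and after scene pictures showed differences, which I didn't trace because the arm had also moved between them.

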